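# Ready the snap-setting station

### The arm

A 6-joint arm with a two-finger parallel gripper is mounted at the origin on the work surface. World frame = base frame: x ahead of the robot, y to its left, z up, the work surface at z = 0. Lengths are in m, angles in rad, forces in N, time in s.
With the tool pointing down it reaches from about 0.275 to 0.825 m from the base axis. Payload 4.9 kg.
Tool frame: the origin (TCP) lies on the centre line of the jaws, within the pads' length; the fingertips stand 17 mm ahead of it and the grasp point (between the pads) lies 2 mm behind it; y points along the fingers, x is the direction in which the jaws open and shut, and the axes are right-handed (so a half turn about y gives the same grasp; the last joint's range is limited). The gripper opens to 85 mm and grips with 20 to 120 N. Pads are 22 mm wide; open, the fingers measure 114 mm over their backs; the gripper's body (76 mm by 85 mm) begins 54 mm behind the grasp point. The pads swing forward as they close: fully open they stand 13 mm farther back than shut.
Start: joints at [-1.442, 0.326, -0.193, 1.052, 0, 1.437], TCP at [0.143, -0.531, 0.248] pointing down, gripper open.
Joint ranges: [-2.65, 2.65], [-0.97, 1.79], [-1.3, 1.35], [-1.93, 2.1], [-1.47, 1.37], [-3.14, 3.14]. Speed limits (rad/s): [2.57, 2.57, 3.14, 3.14, 3.14, 3.14].

### API

Orientations are given as a unit quaternion [x, y, z, w].
In Python, from station import manip gives the robot as it stands.
- The arm moves only by the tool arm_command, never from a script. Its argument "deltas" is a list of rows, each an object with "delta_rot": the turn, a rotation vector about the tool's x, y, z in degrees, a list of three; "travel": the shift along the tool's x, y, z in m, a list of three; "grip": the finger opening in m, from 0 to 0.0854. In form: [{"delta_rot": [rx, ry, rz], "travel": [dx, dy, dz], "grip": grip}, ...]. A call has exactly 10 rows; each row shifts and turns the commanded pose from where the row before left it, along the tool's axes as they then stand; what a row does not reach is not made up. A row lasts 1/8 s, in which the tool goes at most 62.5 mm and 10.7 degrees, less where a joint would pass 70% of its speed; a pose out of reach is approached as far as the arm can. A call is refused whole if a number of a shift passes 0.0625 or a number of a turn 10.7, either way. A call with a gripper value outside its range is refused whole. The fingers move at their own pace and stop on an object; "force" is the grip in N (left out, the last holds). Time passes only in rows, so rows that do not move let the fingers close, or fill a call up. It gives the time, the measured TCP pose, the force and the opening at its end, in the units of the state.
- manip.state(): the state, without advancing time (a new reading comes with each control period).
- manip.read_camera(name): name is "side" or "top"; returns a dict with "color" (420x560x3 uint8, red, green, blue), "intrinsics" (3x3 intrinsics, pixels), "position" and "orientation" of the camera in the world. Camera axes: x right, y up, looking along -z (the intrinsics and any distortion apply to the point x, -y, -z); pixel columns grow to the right and rows downward; lengths in m; the calibration is good to about 2 mm. A picture is of the moment at which its call begins. There is no depth.
- manip.job_done(): hands the job in, once; it reports no verdict.
The state is a dict: "t": time; "joints": joint angles; "qd": joint speeds; "tau": joint torques, N m; "tool_pos": TCP position; "eef_rot": TCP orientation; "ft_force": force on the tool from outside, world axes, zero at the start; "ft_torque": the same for the moment, N m; "gripper_width": opening from 0.0 (shut) to 1.0 (fully open).
Only numpy, scipy, OpenCV 4.12 (cv2) and the standard library are available. Lean on these libraries where they do the work, as an engineer would, in place of code of your own. Each camera call takes 0.05 s, during which the arm holds its last target.

### The job

Get the snap-setting station ready for the tailor: put the two steel dies, foot down, each fully into the bore of the front deck that its foot fits, and let go of them. Then lift the sprung magazine cover until it is parallel to the steel index arm at its side and hold it still there with the fingers, so that the magazine can be refilled; finish while still holding it. Do not turn the index arm or move the jar, the marker or the potted plant.

Things in the scene. Friction and masses are not known exactly. Their poses are not given: they have to be found in the camera images.
- station: Grey fixed bench station, 295 mm deep (x) by 220 mm wide (y). Origin: centre of its underside, on the work surface; z up, -x side towards the robot. Front deck: x -165 to -65 mm, top 36 mm up, with two round blind bores 28 mm deep, 110 mm apart, 45 mm in front of the cover's knob. Behind it, x -55 to 100 mm, the magazine box, rim 75 mm up, closed by the aluminium cover.
- bore_wide (a point): Centre of the mouth of the wider bore (25 mm diameter, 2 mm chamfer), in the deck's top, on the station's +y side (station frame x -120, y +55, z 36 mm). Axes as the station's.
- bore_narrow (a point): Centre of the mouth of the narrower bore (19 mm diameter, 2 mm chamfer), in the deck's top, on the station's -y side (station frame x -120, y -55, z 36 mm). Axes as the station's.
- cover (a joint): Angle (rad) of the magazine cover: 0 shut and level, grows as its front edge rises, stop at 1.2. Aluminium plate 155 mm deep, 214 wide, 6 thick, hinged at its far (+x) edge on a level line along the station's y, at station x +100, z 79 mm. A spring pulls it shut: lifting at the knob takes about 3 N at first, 5 N at 0.6 rad; let go, it snaps shut.
- cover_knob (a point): Centre of the cover's black knob, a round bar 18 mm thick, 30 mm long, along the station's y, in front of the cover's edge on a neck 16 mm wide. Shut: station x -75, y 0, z 83 mm (175 mm from the hinge line, 4 mm above it). Its flat ends can be pinched from above along y; it then pivots between the fingers. 38 mm free below it. Axes turn with the cover, as the station's when shut.
- index (a joint): Angle (rad) at which the index arm is set, 0.30 to 0.62, measured as the cover's angle and about the same hinge line: the cover is at the mark when joint cover equals joint index. It stays where it is by friction.
- index_tip (a point): Centre of the round tip disc (20 mm) of the index arm, a plain steel bar 10 mm square, 175 mm long, outside the cover's -y side (126 mm from the station's middle), pointing from the hinge line to the front and up. (The thin dark bow beside it is its fixed guide.) The point's axes turn with the arm; its x is parallel to the cover's when the cover is at the mark.
- die_wide: Loose steel setting die standing on its foot, 60 mm tall, about 0.16 kg, left (+y) of the station: foot 22 mm in diameter, 22 mm long, chamfered; then a shoulder 32 mm in diameter, 8 mm thick; then a grip stem 20 mm in diameter, 30 mm long, to the top. Origin: centre of the foot's end, z up the die. Fully in its bore the shoulder rests on the deck, origin 22 mm below the bore's mouth.
- die_narrow: Loose steel setting die as the other, about 0.11 kg, but with a foot 16 mm in diameter and a shoulder 26 mm in diameter; same heights and the same 20 mm stem. Origin at the centre of the foot's end, z up along the die.
- jar: Bystander: glass jar with cork lid, 64 mm in diameter, 100 mm tall, right of the station; origin under its centre.
- marker: Bystander: black marker pen lying on the cutting mat, about 158 mm long, 12 mm thick; origin under its barrel's middle.
- plant: Bystander: small plant in a terracotta pot 106 mm in diameter, 92 mm tall, leaves to about 190 mm, right of the station; origin under its centre.
Mind the look-alikes: they are no part of the job. What is shaped like the die_narrow but pink is not meant.

How it is judged:
On the way, in this order (a step that is already met when the one before it is completed fails the run):
1. both dies stand fully in their own bores, let go (horizontal distance between die_wide and bore_wide below 0.005 m and z of die_wide in the frame of bore_wide below -0.018 m and angle between each of die_wide, die_narrow's own z axis and vertical below 0.1 rad and horizontal distance between die_narrow and bore_narrow below 0.005 m and z of die_narrow in the frame of bore_narrow below -0.018 m and contact force between the fingers and die_wide below 0.1 N and contact force between the fingers and die_narrow below 0.1 N), for 0.2 s.
2. the fingers hold the cover still at the index arm's angle (angle between the x axis of cover_knob and the x axis of index_tip, either way round below 0.08 rad and contact force between the fingers and cover above 1 N and velocity of joint cover between -0.1 and 0.1 rad/s), for 0.3 s.
At the end, for the whole second after the job is handed in: Still holding: cover within 0.08 rad of the index arm's angle, slower than 0.1 rad/s, fingers pushing on it with over 1 N. Both dies at rest (under 0.03 m/s), within 0.1 rad of upright, in their own bores, within 5 mm of the axis and over 18 mm deep (fully in is 22) (all of step 2 and horizontal distance between die_wide and bore_wide below 0.005 m and z of die_wide in the frame of bore_wide below -0.018 m and angle between each of die_wide, die_narrow's own z axis and vertical below 0.1 rad and horizontal distance between die_narrow and bore_narrow below 0.005 m and z of die_narrow in the frame of bore_narrow below -0.018 m and linear speed of each of die_wide, die_narrow below 0.03 m/s); the arm keeps its last pose, push and grip.
It fails at once if the index arm is turned (its tip moves more than 10 mm) (distance of index_tip from where it was at the start of the episode above 0.01 m).
It fails at once if the jar is moved more than 30 mm (distance of jar from where it was at the start of the episode above 0.03 m).
It fails at once if the marker pen is moved more than 30 mm (distance of marker from where it was at the start of the episode above 0.03 m).
It fails at once if the potted plant is moved more than 30 mm (distance of plant from where it was at the start of the episode above 0.03 m).
It also fails if it takes over 61 s, if anything falls off the work surface, if the arm or the gripper's body presses on something with over 40 N, if the wrist force passes 120 N, or if a joint passes its speed limit or range.

## Working session

There is one attempt and no reset: what is moved stays moved. The work goes in short steps, Python scripts to look and compute and a tool call to move; the robot and the scene stay as the last step left them, time stands still between calls to the robot, and variables do not carry over. Pictures are saved under pics/ and viewed, and the job is handed in when it is done.

Besides the shell and the picture viewer there is one more tool, called after "Emit:" as a command line: name --argument value ..., lists and objects as JSON in quotes. arm_command: Moves the arm, as the interface text tells. Its arguments: {"type":"object","properties":{"deltas":{"type":"array","items":{"type":"object","properties":{"delta_rot":{"type":"array","items":{"type":"number"}},"travel":{"type":"array","items":{"type":"number"}},"grip":{"type":"number"}}}},"force":{"type":"number"}},"required":["deltas"]}

```bash
ls; mkdir -p pics; python3 - <<'E'
from station import manip
import cv2,json
print(manip.state())
for n in("side","top"):
    r=manip.read_camera(n); cv2.imwrite(f"pics/{n}0.png",r["color"][:,:,::-1]); print(n,r["intrinsics"],r["position"],r["orientation"],[k for k in r])
E
```

```text
pics
{'t': 0.0, 'joints': array([-1.44220954e+00,  3.26927729e-01, -1.93583861e-01,  1.05202295e+00,
       -1.02665535e-05,  1.43659277e+00]), 'qd': array([ 0.0004358 , -0.00188526, -0.00192695, -0.00036099, -0.00016993,
       -0.00048515]), 'tau': array([-5.75321283e-04, -4.43395579e+01,  2.62441117e+01,  1.53048139e-02,
       -7.84114354e-05, -1.31318581e-05]), 'tool_pos': array([ 0.14281055, -0.53055462,  0.24751063]), 'eef_rot': array([-0.56076532,  0.43061707, -0.42974526,  0.56163174]), 'ft_force': array([ 0.53964357,  0.0818598 , -0.88177771]), 'ft_torque': array([ 0.00989387, -0.02123094,  0.05492262]), 'gripper_width': 0.9998279050180703}
side [[510.55351916   0.         283.63076205]
 [  0.         510.55351916 208.81127889]
 [  0.           0.           1.        ]] [0.52811456 0.90681411 1.1287757 ] [-0.00505341  0.36302705  0.93156755 -0.01917603] ['color', 'intrinsics', 'position', 'orientation']
top [[509.51244068   0.         275.75671197]
 [  0.         509.51244068 210.79893918]
 [  0.           0.           1.        ]] [ 0.28927128 -0.08138845  1.39520974] [ 0.07514056 -0.0676445  -0.68466917  0.72180763] ['color', 'intrinsics', 'position', 'orientation']
```

View pics/side0.png

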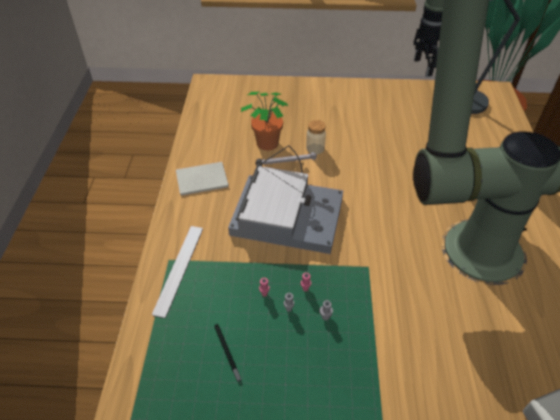

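View pics/top0.png

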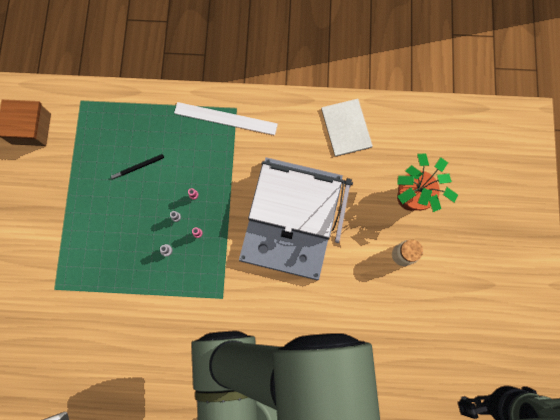

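```bash
python3 - <<'E'
import cv2
a=cv2.imread("pics/top0.png");b=cv2.imread("pics/side0.png")
r=lambda i,x0,y0,x1,y1,s:cv2.resize(i[y0:y1,x0:x1],None,fx=s,fy=s,interpolation=cv2.INTER_CUBIC)
cv2.imwrite("pics/c1.png",r(a,235,150,365,290,4)[:600])
cv2.imwrite("pics/c2.png",r(a,150,180,215,265,7)[:600])
cv2.imwrite("pics/c3.png",r(b,225,145,350,255,5)[:600])
cv2.imwrite("pics/c4.png",r(b,250,265,345,330,8)[:600])
E
```

```text
(no output)
```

View pics/c1.png

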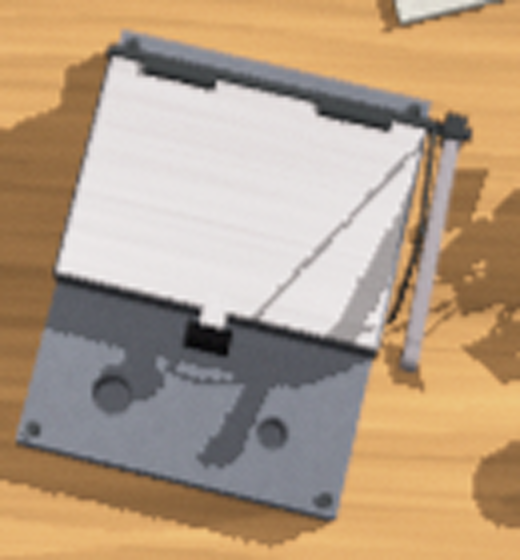

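View pics/c2.png

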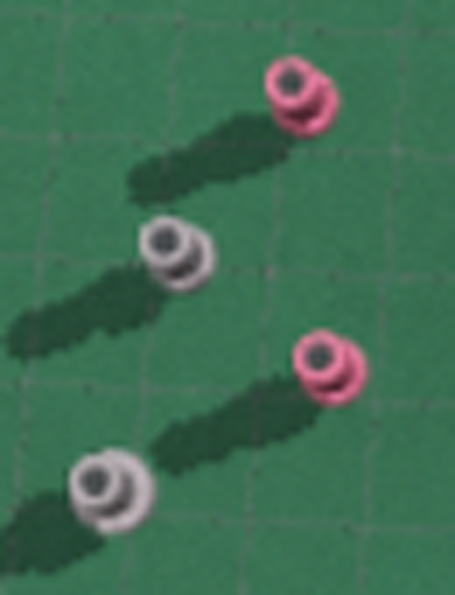

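View pics/c3.png

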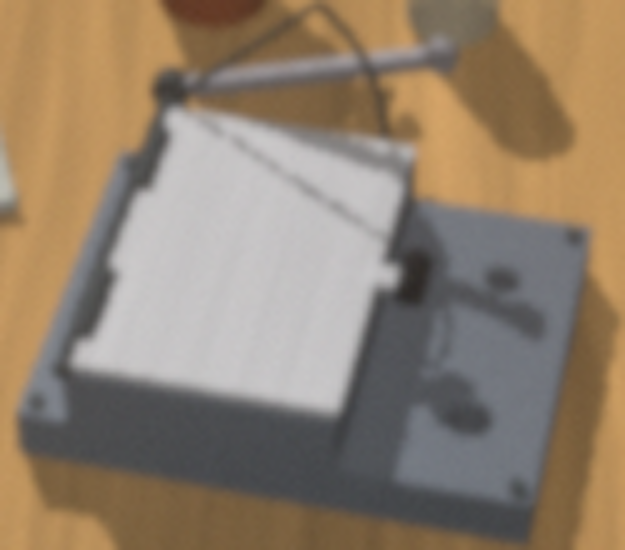

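View pics/c4.png

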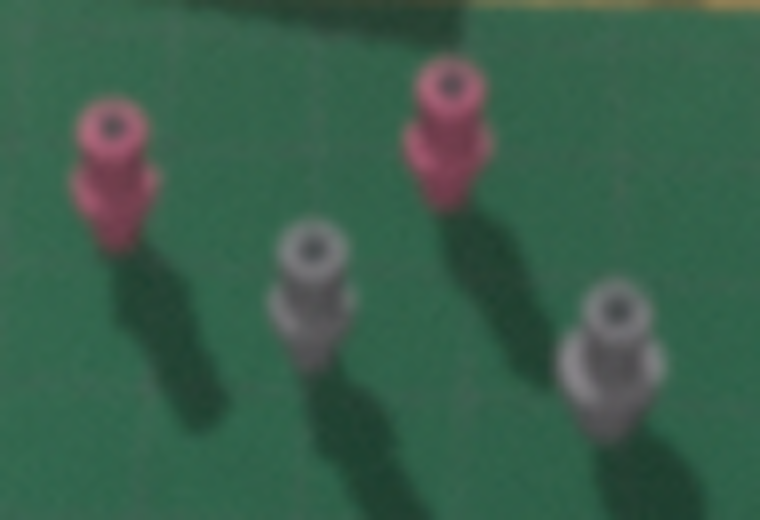

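```bash
python3 - <<'E'
import cv2
a=cv2.imread("pics/top0.png");b=cv2.imread("pics/side0.png")
def r(i,x0,y0,x1,y1,s):
    o=cv2.resize(i[y0:y1,x0:x1],None,fx=s,fy=s,interpolation=cv2.INTER_CUBIC)
    for x in range(x0,x1,5):
        cv2.putText(o,str(x),(int((x-x0+.5)*s),9),0,.33,(0,255,255),1); o[:,int((x-x0+.5)*s)]=o[:,int((x-x0+.5)*s)]//2+64
    for y in range(y0,y1,5):
        cv2.putText(o,str(y),(0,int((y-y0+.5)*s)),0,.33,(0,255,255),1); o[int((y-y0+.5)*s)]=o[int((y-y0+.5)*s)]//2+64
    return o
cv2.imwrite("pics/d1.png",r(a,237,220,337,285,8))
cv2.imwrite("pics/d2.png",r(b,295,180,350,255,8))
E
```

```text
(no output)
```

View pics/d1.png

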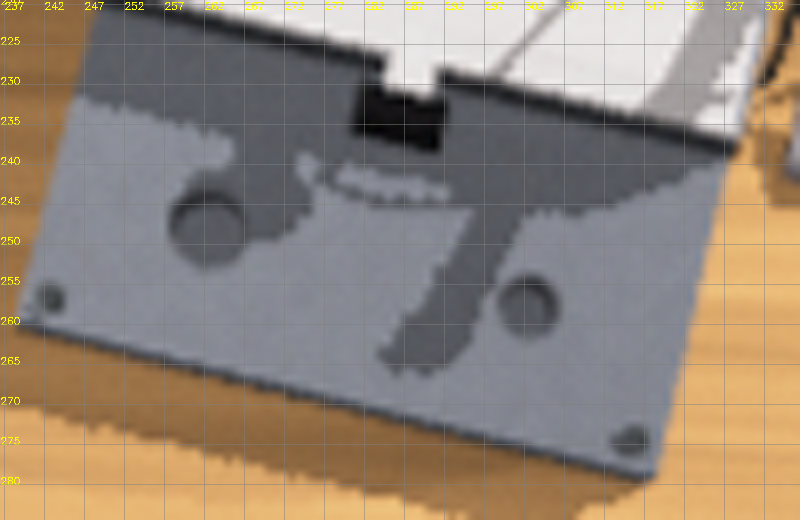

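View pics/d2.png

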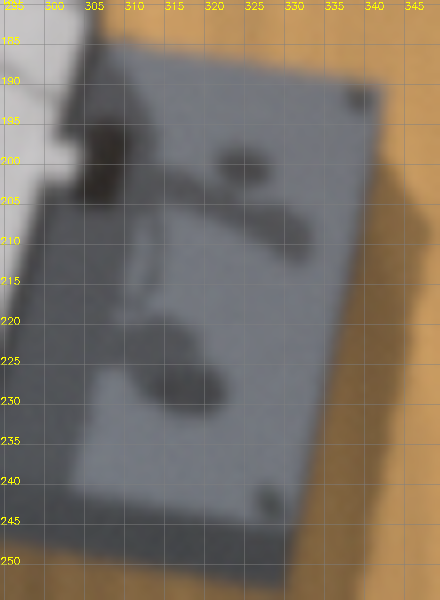

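```bash
cat > h.py <<'E'
import numpy as np,cv2
from scipy.spatial.transform import Rotation as R
from scipy.optimize import least_squares
from station import manip
K={"side":np.array([[510.5535,0,283.6308],[0,510.5535,208.8113],[0,0,1]]),"top":np.array([[509.5124,0,275.7567],[0,509.5124,210.7989],[0,0,1]])}
P={"side":np.array([0.52811456,0.90681411,1.1287757]),"top":np.array([0.28927128,-0.08138845,1.39520974])}
Q={"side":R.from_quat([-0.00505341,0.36302705,0.93156755,-0.01917603]),"top":R.from_quat([0.07514056,-0.0676445,-0.68466917,0.72180763])}
def proj(n,p):
    c=Q[n].inv().apply(np.atleast_2d(p)-P[n]); c=c*[1,-1,-1]; u=c@K[n].T; return u[:,:2]/u[:,2:]
def ray(n,uv,z):
    d=Q[n].apply(np.array([(uv[0]-K[n][0,2])/K[n][0,0],-(uv[1]-K[n][1,2])/K[n][1,1],-1])); t=(z-P[n][2])/d[2]; return P[n]+t*d
def both(uvs,z=None):
    if z is not None: return {n:ray(n,uv,z).round(4) for n,uv in uvs.items()}
    f=lambda p:np.concatenate([proj(n,p)[0]-uv for n,uv in uvs.items()])
    s=least_squares(f,[.4,0,.05]); return s.x.round(4),s.fun.round(2)
def show(n,name,x0,y0,x1,y1,s,grid=True):
    i=manip.read_camera(n)["color"][:,:,::-1]; cv2.imwrite(f"pics/{name}_full.png",i)
    o=cv2.resize(i[y0:y1,x0:x1],None,fx=s,fy=s,interpolation=cv2.INTER_CUBIC)
    if grid:
     for x in range(x0,x1,5):
        cv2.putText(o,str(x),(int((x-x0+.5)*s),9),0,.33,(0,255,255),1); o[:,int((x-x0+.5)*s)]=o[:,int((x-x0+.5)*s)]//4*3+32
     for y in range(y0,y1,5):
        cv2.putText(o,str(y),(0,int((y-y0+.5)*s)),0,.33,(0,255,255),1); o[int((y-y0+.5)*s)]=o[int((y-y0+.5)*s)]//4*3+32
    cv2.imwrite(f"pics/{name}.png",o)
E
python3 - <<'E'
from h import *
for nm,t,s in [("narrow",(173.3,213.9),(288.7,295.4)),("wide",(163.1,248.4),(326.7,303.1))]:
    print(nm,both({"top":t,"side":s},.06),both({"top":t,"side":s}))
loc=np.array([[-120,55],[-120,-55],[-165,110],[-165,-110]])/1000
obs={"top":[(262.3,248),(302.6,257.9),(239,259.5),(318.1,278.75)],"side":[(318,228),(324.9,200.25),(331.6,245.4),(342.9,190.1)]}
def pts(v,l):
    c,s=np.cos(v[2]),np.sin(v[2]); return np.c_[v[0]+c*l[:,0]-s*l[:,1],v[1]+s*l[:,0]+c*l[:,1],np.full(len(l),.036)]
for ns in (["top"],["side"],["top","side"]):
    f=lambda v:np.concatenate([(proj(n,pts(v,loc))-obs[n]).ravel() for n in ns])
    r=least_squares(f,[.5,0,0]); print(ns,r.x.round(4),r.fun.round(2).tolist(), pts(r.x,loc[:2]).round(4).tolist())
# index arm tip
E
```

```text
narrow {'top': array([0.5399, 0.2134, 0.06  ]), 'side': array([0.5381, 0.2139, 0.06  ])} (array([0.5389, 0.2136, 0.0599]), array([-0.09,  0.35, -0.32, -0.09]))
wide {'top': array([0.446 , 0.2316, 0.06  ]), 'side': array([0.4451, 0.2319, 0.06  ])} (array([0.4455, 0.2318, 0.0599]), array([-0.05,  0.18, -0.17, -0.04]))
['top'] [ 0.5717 -0.1055 -0.1865] [0.16, -0.02, -0.21, -0.22, -0.6, -0.1, 0.65, 0.31] [[0.464, -0.0292, 0.036], [0.4436, -0.1373, 0.036]]
['side'] [ 0.5701 -0.1038 -0.1818] [0.47, -0.07, 0.06, 0.03, -0.38, 0.31, -0.15, -0.31] [[0.462, -0.028, 0.036], [0.4421, -0.1362, 0.036]]
['top', 'side'] [ 0.5709 -0.1047 -0.1839] [-0.03, 0.32, -0.38, 0.02, -0.76, 0.31, 0.54, 0.51, 0.12, -0.29, -0.2, -0.16, -0.8, 0.1, -0.38, -0.46] [[0.463, -0.0287, 0.036], [0.4429, -0.1369, 0.036]]
```

```bash
python3 - <<'E'
from h import *
s=manip.state(); M=R.from_quat(s["eef_rot"]).as_matrix(); print(M.round(3))
yaw=-0.184
for sg in (1,-1):
    xj=sg*np.array([-np.sin(yaw),np.cos(yaw),0]); y=np.array([0,0,-1.]); z=np.cross(xj,y)
    T=np.c_[xj,y,z]; print(sg,np.degrees((R.from_matrix(M).inv()*R.from_matrix(T)).as_rotvec()).round(2))
    for nm,p in [("wide",[.4455,.2318,.25])]: print(nm,(M.T@(np.array(p)-s["tool_pos"])).round(4))
for uv in [(191,192),(196,231)]: print(ray("top",uv,.06).round(3))
p,r=both({"top":(337.1,240.1),"side":(313.2,154.9)}); print(p,r)
c,sn=np.cos(yaw),np.sin(yaw); d=p[:2]-[.571,-.1047]; q=np.array([c*d[0]+sn*d[1],-sn*d[0]+c*d[1],p[2]]); print(q, np.arctan2(q[2]-.079,.1-q[0]), np.hypot(q[2]-.079,.1-q[0]))
E
```

```text
[[ 0.26  -0.     0.966]
 [-0.966  0.002  0.26 ]
 [-0.002 -1.     0.   ]]
1 [-1.300e-01 -1.544e+02 -1.000e-02]
wide [-0.6576 -0.0013  0.4904]
-1 [ 1.00e-02  2.56e+01 -9.00e-02]
wide [-0.6576 -0.0013  0.4904]
[0.602 0.171 0.06 ]
[0.497 0.149 0.06 ]
[ 0.4808 -0.2174  0.1402] [ 0.08 -0.31  0.36  0.11]
[-0.06805741 -0.1273009   0.1402    ] 0.3492345288461055 0.17885394372287738
```

Emit:
arm_command --deltas '[{"delta_rot": [0,-10.3,0],"travel": [0,0,0],"grip": 0.05},{"delta_rot": [0,-10.3,0],"travel": [0,0,0],"grip": 0.05},{"delta_rot": [0,-10.3,0],"travel": [0,0,0],"grip": 0.05},{"delta_rot": [0,-10.3,0],"travel": [0,0,0],"grip": 0.05},{"delta_rot": [0,-10.3,0],"travel": [0,0,0],"grip": 0.05},{"delta_rot": [0,-10.3,0],"travel": [0,0,0],"grip": 0.05},{"delta_rot": [0,-10.3,0],"travel": [0,0,0],"grip": 0.05},{"delta_rot": [0,-10.3,0],"travel": [0,0,0],"grip": 0.05},{"delta_rot": [0,-10.3,0],"travel": [0,0,0],"grip": 0.05},{"delta_rot": [0,-10.3,0],"travel": [0,0,0],"grip": 0.05}]' --force 40

```text
t: 1.35
tool_pos: [0.1429, -0.5308, 0.2478]
eef_rot: [-0.685, -0.173, 0.173, 0.686]
ft_force: [0.1, 0.0, -0.5]
gripper_width: 0.586
```

Emit:
arm_command --deltas '[{"delta_rot": [0,-10.3,0],"travel": [0,0,0],"grip": 0.05},{"delta_rot": [0,-10.3,0],"travel": [0,0,0],"grip": 0.05},{"delta_rot": [0,-10.3,0],"travel": [0,0,0],"grip": 0.05},{"delta_rot": [0,-10.3,0],"travel": [0,0,0],"grip": 0.05},{"delta_rot": [0,-10.3,0],"travel": [0,0,0],"grip": 0.05},{"delta_rot": [0,0,0],"travel": [0.05,0,-0.01],"grip": 0.05},{"delta_rot": [0,0,0],"travel": [0.05,0,-0.01],"grip": 0.05},{"delta_rot": [0,0,0],"travel": [0.05,0,-0.01],"grip": 0.05},{"delta_rot": [0,0,0],"travel": [0.05,0,-0.01],"grip": 0.05},{"delta_rot": [0,0,0],"travel": [0.05,0,-0.01],"grip": 0.05}]'

```text
t: 2.6
tool_pos: [0.2376, -0.2926, 0.248]
eef_rot: [-0.543, -0.452, 0.452, 0.544]
ft_force: [0.6, -0.5, -0.4]
gripper_width: 0.588
```

```bash
cat >> h.py <<'E'
def go(p):
    s=manip.state(); M=R.from_quat(s["eef_rot"]).as_matrix()
    yaw=-.184; T=np.c_[[-np.sin(yaw),np.cos(yaw),0],[0,0,-1.],[-np.cos(yaw),-np.sin(yaw),0]]
    print("t",round(s["t"],2),"tcp",s["tool_pos"].round(4),"go",(M.T@(np.array(p)-s["tool_pos"])).round(4),"rot",np.degrees((R.from_matrix(M).inv()*R.from_matrix(T)).as_rotvec()).round(2),"f",s["ft_force"].round(2),"w",round(s["gripper_width"]*.0854,4),"j",s["joints"].round(2))
E
python3 -c "
from h import *
go([.4455,.2318,.25])"
```

```text
t 2.6 tcp [ 0.2376 -0.2926  0.248 ] go [ 0.5535 -0.0017 -0.1091] rot [0.   0.06 0.03] f [ 0.57 -0.54 -0.4 ] w 0.0502 j [-1.09  0.   -0.59  0.98  0.   -0.9 ]
```

Emit:
arm_command --deltas '[{"delta_rot": [0,0,0],"travel": [0.0615,0,-0.0121],"grip": 0.05},{"delta_rot": [0,0,0],"travel": [0.0615,0,-0.0121],"grip": 0.05},{"delta_rot": [0,0,0],"travel": [0.0615,0,-0.0121],"grip": 0.05},{"delta_rot": [0,0,0],"travel": [0.0615,0,-0.0121],"grip": 0.05},{"delta_rot": [0,0,0],"travel": [0.0615,0,-0.0121],"grip": 0.05},{"delta_rot": [0,0,0],"travel": [0.0615,0.01,-0.0121],"grip": 0.05},{"delta_rot": [0,0,0],"travel": [0.0615,0.02,-0.0121],"grip": 0.05},{"delta_rot": [0,0,0],"travel": [0.0615,0.02,-0.0121],"grip": 0.05},{"delta_rot": [0,0,0],"travel": [0.0615,0.02,-0.0121],"grip": 0.05},{"delta_rot": [0,0,0],"travel": [0,0.028,0],"grip": 0.05}]'

```text
t: 3.85
tool_pos: [0.4424, 0.2236, 0.1528]
eef_rot: [0.542, 0.455, -0.453, -0.542]
ft_force: [-1.1, -0.9, -0.2]
gripper_width: 0.59
```

```bash
python3 -c "
from h import *
go([.4455,.2318,.05])
show('side','g1',270,240,390,330,6)
show('top','g2',120,190,220,280,6)
go([.4455,.2318,.05])"
```

```text
t 3.85 tcp [0.4424 0.2236 0.1528] go [ 0.0084  0.1029 -0.0014] rot [0.13 0.41 0.11] f [-1.08 -0.88 -0.15] w 0.0504 j [ 0.32  0.32 -0.48  0.78  0.    0.5 ]
t 3.95 tcp [0.4381 0.2199 0.1504] go [ 0.0133  0.1003 -0.0058] rot [-0.33  0.22 -0.19] f [-0.76 -0.56 -0.57] w 0.0498 j [ 0.31  0.32 -0.48  0.78 -0.    0.49]
```

View pics/g1.png

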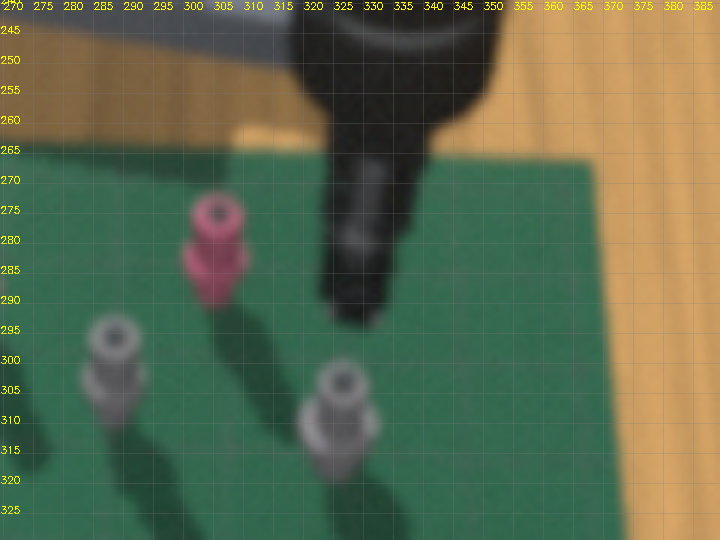

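View pics/g2.png

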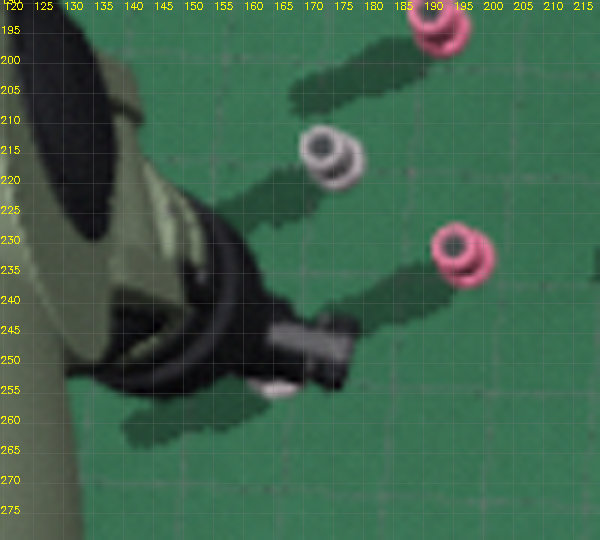

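Emit:
arm_command --deltas '[{"delta_rot": [0,0,0],"travel": [0.0133,0,-0.0058],"grip": 0.05},{"delta_rot": [0,0,0],"travel": [0,0.02,0],"grip": 0.05},{"delta_rot": [0,0,0],"travel": [0,0.02,0],"grip": 0.05},{"delta_rot": [0,0,0],"travel": [0,0.02,0],"grip": 0.05},{"delta_rot": [0,0,0],"travel": [0,0.02,0],"grip": 0.05},{"delta_rot": [0,0,0],"travel": [0,0.02,0],"grip": 0.05},{"delta_rot": [0,0,0],"travel": [0,0,0],"grip": 0.05},{"delta_rot": [0,0,0],"travel": [0,0,0],"grip": 0.05},{"delta_rot": [0,0,0],"travel": [0,0,0],"grip": 0.035},{"delta_rot": [0,0,0],"travel": [0,0,0],"grip": 0.03}]'

```text
t: 5.2
tool_pos: [0.4493, 0.232, 0.0542]
eef_rot: [0.544, 0.453, -0.452, -0.543]
ft_force: [-0.4, 0.6, 0.3]
gripper_width: 0.35
```

```bash
python3 -c "
from h import *
go([.4455,.2318,.05])"
```

```text
t 5.2 tcp [0.4493 0.232  0.0542] go [-0.0009  0.0042  0.0037] rot [0.07 0.1  0.04] f [-0.45  0.6   0.32] w 0.0299 j [ 0.33  0.47 -0.55  0.55  0.    0.51]
```

Emit:
arm_command --deltas '[{"delta_rot": [0,0,0],"travel": [-0.0009,0.003,0.0037],"grip": 0.03},{"delta_rot": [0,0,0],"travel": [0,0,0],"grip": 0.025},{"delta_rot": [0,0,0],"travel": [0,0,0],"grip": 0.01},{"delta_rot": [0,0,0],"travel": [0,0,0],"grip": 0.01},{"delta_rot": [0,0,0],"travel": [0,0,0],"grip": 0.01},{"delta_rot": [0,0,0],"travel": [0,-0.02,0],"grip": 0.01},{"delta_rot": [0,0,0],"travel": [0,-0.03,0],"grip": 0.01},{"delta_rot": [0,0,0],"travel": [0,-0.03,0],"grip": 0.01},{"delta_rot": [0,0,0],"travel": [0,0,0],"grip": 0.01},{"delta_rot": [0,0,0],"travel": [0,0,0],"grip": 0.01}]' --force 50

```text
t: 6.45
tool_pos: [0.4445, 0.2314, 0.1295]
eef_rot: [-0.543, -0.452, 0.453, 0.544]
ft_force: [0.0, 0.3, -2.2]
gripper_width: 0.216
```

```bash
python3 -c "
from h import *
show('side','g3',270,220,390,330,5)
go([.463,-.0287,.13])"
```

```text
t 6.5 tcp [0.4441 0.2313 0.1291] go [-0.2522 -0.0008 -0.0658] rot [-0.1   0.09 -0.06] f [-0.33 -0.15 -2.03] w 0.0183 j [ 0.33  0.36 -0.49  0.73  0.    0.51]
```

View pics/g3.png

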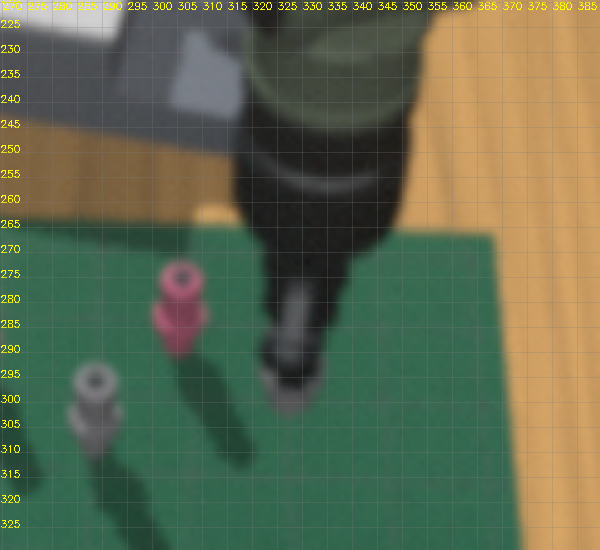

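Emit:
arm_command --deltas '[{"delta_rot": [0,0,0],"travel": [-0.036,0,-0.0094],"grip": 0.01},{"delta_rot": [0,0,0],"travel": [-0.036,0,-0.0094],"grip": 0.01},{"delta_rot": [0,0,0],"travel": [-0.036,0,-0.0094],"grip": 0.01},{"delta_rot": [0,0,0],"travel": [-0.036,0,-0.0094],"grip": 0.01},{"delta_rot": [0,0,0],"travel": [-0.036,0,-0.0094],"grip": 0.01},{"delta_rot": [0,0,0],"travel": [-0.036,0,-0.0094],"grip": 0.01},{"delta_rot": [0,0,0],"travel": [-0.036,0,-0.0094],"grip": 0.01},{"delta_rot": [0,0,0],"travel": [0,0.015,0],"grip": 0.01},{"delta_rot": [0,0,0],"travel": [0,0,0],"grip": 0.01},{"delta_rot": [0,0,0],"travel": [0,0,0],"grip": 0.01}]'

```text
t: 7.75
tool_pos: [0.4634, -0.0278, 0.1149]
eef_rot: [-0.543, -0.452, 0.453, 0.544]
ft_force: [-0.4, 0.1, -1.9]
gripper_width: 0.216
```

```bash
python3 -c "
from h import *
show('side','g4',285,170,365,245,8)
show('top','g5',220,210,320,280,8)
go([.463,-.0287,.11])"
```

```text
t 7.85 tcp [ 0.464  -0.0277  0.1155] go [-0.0012  0.0055  0.0008] rot [-0.    0.15  0.  ] f [-0.48  0.18 -1.5 ] w 0.0186 j [-0.22  0.32 -0.59  0.66  0.   -0.04]
```

View pics/g4.png

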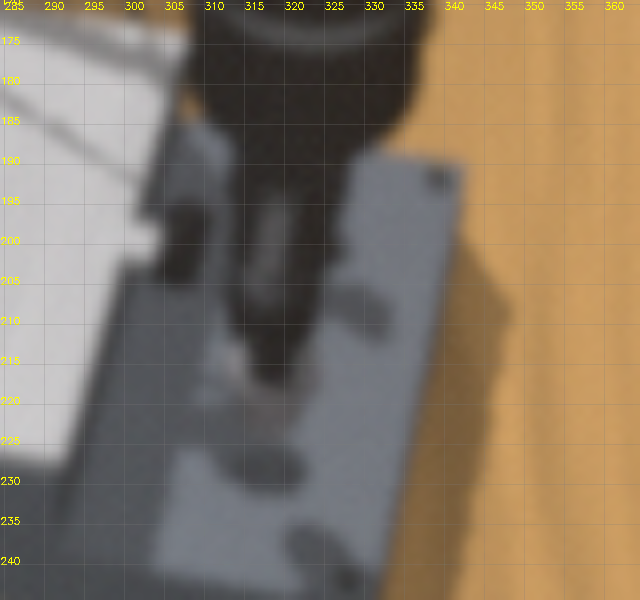

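View pics/g5.png

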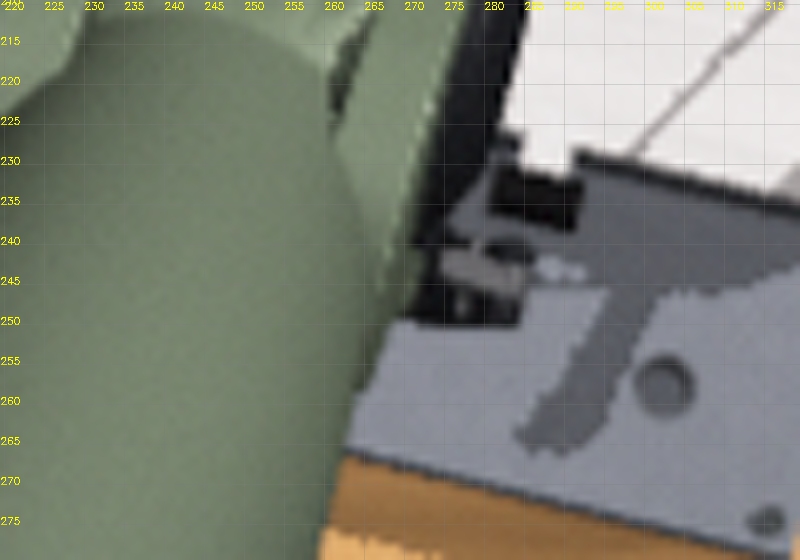

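```bash
python3 -c "
from h import *
c=np.array([.464,-.0277])
for z,r in ((.066,.011),(.088,.016),(.096,.016)):
    a=np.linspace(0,6.28,60); pp=proj('side',np.c_[c[0]+r*np.cos(a),c[1]+r*np.sin(a),np.full(60,z)])
    print(z,proj('side',[*c,z]),pp.min(0),pp.max(0))
print(proj('side',[.463,-.0287,.036]), proj('side',[.464,-.0277,.1155-.017]))
import cv2
i=cv2.imread('pics/g4_full.png')[190:240,295:345]
i=cv2.convertScaleAbs(i,alpha=1.7,beta=-20)
cv2.imwrite('pics/g4z.png',cv2.resize(i,None,fx=12,fy=12,interpolation=cv2.INTER_CUBIC))
"
```

```text
0.066 [[318.3507599  220.94436288]] [314.37370522 217.97100933] [322.32586478 223.95047279]
0.088 [[318.78969309 215.64458509]] [312.9381773  211.32103693] [324.64032359 220.03749693]
0.096 [[318.95184021 213.6867844 ]] [313.07550432 209.36017159] [324.82738004 218.08309146]
[[318.12199557 227.71957309]] [[319.00279323 213.07156618]]
```

View pics/g4z.png

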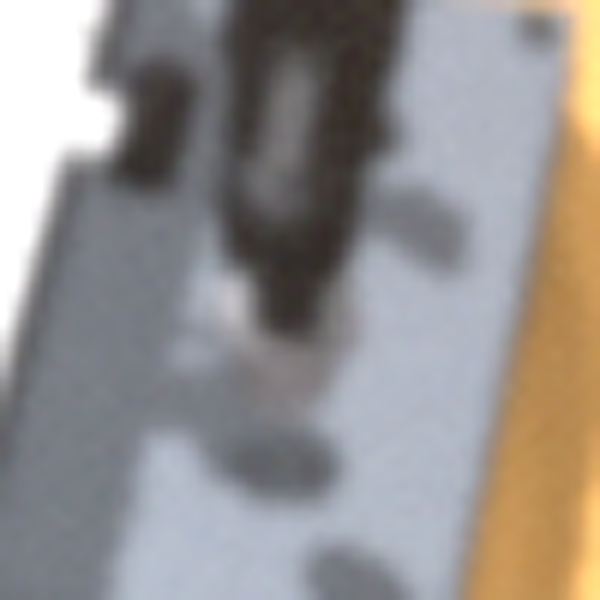

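Emit:
arm_command --deltas '[{"delta_rot": [0,0,0],"travel": [-0.0013,0,0.0012],"grip": 0.01},{"delta_rot": [0,0,0],"travel": [0,0.01,0],"grip": 0.01},{"delta_rot": [0,0,0],"travel": [0,0.01,0],"grip": 0.01},{"delta_rot": [0,0,0],"travel": [0,0.006,0],"grip": 0.01},{"delta_rot": [0,0,0],"travel": [0,0.004,0],"grip": 0.01},{"delta_rot": [0,0,0],"travel": [0,0.003,0],"grip": 0.01},{"delta_rot": [0,0,0],"travel": [0,0.003,0],"grip": 0.01},{"delta_rot": [0,0,0],"travel": [0,0.002,0],"grip": 0.01},{"delta_rot": [0,0,0],"travel": [0,0,0],"grip": 0.01},{"delta_rot": [0,0,0],"travel": [0,0,0],"grip": 0.01}]'

```text
t: 9.1
tool_pos: [0.4627, -0.0293, 0.0776]
eef_rot: [0.543, 0.452, -0.452, -0.543]
ft_force: [0.4, 0.4, -3.0]
gripper_width: 0.215
```

```bash
python3 -c "
from h import *
go([.4625,-.0288,.0635])"
```

```text
t 9.1 tcp [ 0.4627 -0.0293  0.0776] go [0.0004 0.0141 0.0003] rot [ 0.01  0.1  -0.  ] f [ 0.4   0.39 -3.02] w 0.0183 j [-0.22  0.37 -0.64  0.56 -0.   -0.04]
```

Emit:
arm_command --deltas '[{"delta_rot": [0,0,0],"travel": [0,0.003,0],"grip": 0.01},{"delta_rot": [0,0,0],"travel": [0,0.003,0],"grip": 0.01},{"delta_rot": [0,0,0],"travel": [0,0.003,0],"grip": 0.01},{"delta_rot": [0,0,0],"travel": [0,0.002,0],"grip": 0.01},{"delta_rot": [0,0,0],"travel": [0,0.002,0],"grip": 0.01},{"delta_rot": [0,0,0],"travel": [0,0,0],"grip": 0.01},{"delta_rot": [0,0,0],"travel": [0,0,0],"grip": 0.01},{"delta_rot": [0,0,0],"travel": [0,0,0],"grip": 0.035},{"delta_rot": [0,0,0],"travel": [0,0,0],"grip": 0.05},{"delta_rot": [0,0,0],"travel": [0,0,0],"grip": 0.05}]'

```text
t: 10.35
tool_pos: [0.4628, -0.0292, 0.0645]
eef_rot: [0.544, 0.453, -0.452, -0.543]
ft_force: [-0.2, 0.7, -0.3]
gripper_width: 0.587
```

```bash
python3 -c "
from h import *
show('side','g6',285,170,365,245,8)
go([.539,.2136,.13])"
```

```text
t 10.4 tcp [ 0.4627 -0.0292  0.0645] go [ 0.2526 -0.0655 -0.031 ] rot [ 0.02  0.1  -0.  ] f [-0.65  1.02 -0.67] w 0.0498 j [-0.22  0.39 -0.65  0.53 -0.   -0.04]
```

View pics/g6.png

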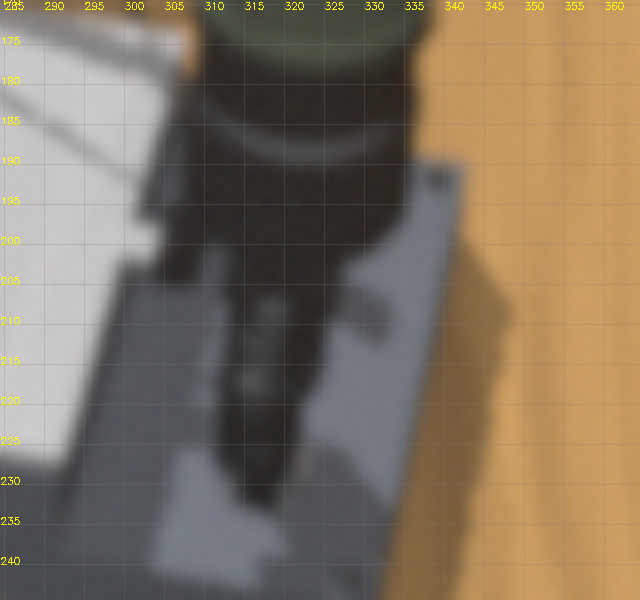

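Emit:
arm_command --deltas '[{"delta_rot": [0,0,0],"travel": [0,-0.03,0],"grip": 0.05},{"delta_rot": [0,0,0],"travel": [0,-0.04,0],"grip": 0.05},{"delta_rot": [0,0,0],"travel": [0,-0.015,0],"grip": 0.05},{"delta_rot": [0,0,0],"travel": [0.0421,0,-0.0052],"grip": 0.05},{"delta_rot": [0,0,0],"travel": [0.0421,0,-0.0052],"grip": 0.05},{"delta_rot": [0,0,0],"travel": [0.0421,0,-0.0052],"grip": 0.05},{"delta_rot": [0,0,0],"travel": [0.0421,0,-0.0052],"grip": 0.05},{"delta_rot": [0,0,0],"travel": [0.0421,0,-0.0052],"grip": 0.05},{"delta_rot": [0,0,0],"travel": [0.0421,0,-0.0052],"grip": 0.05},{"delta_rot": [0,0,0],"travel": [0,0,0],"grip": 0.05}]'

```text
t: 11.65
tool_pos: [0.5396, 0.216, 0.1493]
eef_rot: [0.543, 0.454, -0.453, -0.543]
ft_force: [0.5, -1.2, -0.0]
gripper_width: 0.586
```

```bash
python3 -c "
from h import *
show('side','g7',275,190,365,315,5)
show('top','g8',140,180,320,285,4)
go([.539,.2136,.0503])"
```

```text
t 11.75 tcp [0.5386 0.2135 0.1491] go [ 0.0002  0.0988 -0.0005] rot [-0.04  0.15 -0.05] f [-0.9  -0.4  -0.12] w 0.0501 j [ 0.25  0.46 -0.26  0.85 -0.    0.43]
```

View pics/g7.png

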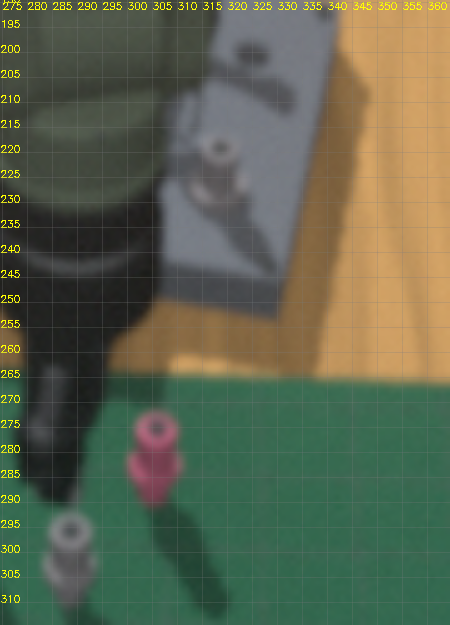

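View pics/g8.png

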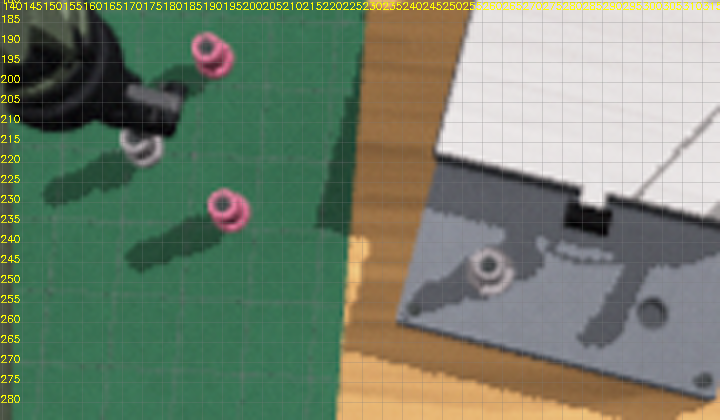

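Emit:
arm_command --deltas '[{"delta_rot": [0,0,0],"travel": [0.0002,0.03,0],"grip": 0.05},{"delta_rot": [0,0,0],"travel": [0,0.03,0],"grip": 0.05},{"delta_rot": [0,0,0],"travel": [0,0.02,0],"grip": 0.05},{"delta_rot": [0,0,0],"travel": [0,0.012,0],"grip": 0.05},{"delta_rot": [0,0,0],"travel": [0,0.007,0],"grip": 0.05},{"delta_rot": [0,0,0],"travel": [0,0,0],"grip": 0.05},{"delta_rot": [0,0,0],"travel": [0,0,0],"grip": 0.04},{"delta_rot": [0,0,0],"travel": [0,0,0],"grip": 0.03},{"delta_rot": [0,0,0],"travel": [0,0,0],"grip": 0.026},{"delta_rot": [0,0,0],"travel": [0,0,0],"grip": 0.026}]'

```text
t: 13.0
tool_pos: [0.5392, 0.2138, 0.0506]
eef_rot: [0.543, 0.453, -0.452, -0.543]
ft_force: [0.4, 0.3, -0.2]
gripper_width: 0.308
```

```bash
python3 -c "
from h import *
go([.539,.2136,.0503])"
```

```text
t 13.0 tcp [0.5392 0.2138 0.0506] go [-0.0002  0.0003  0.0001] rot [0.01 0.11 0.01] f [ 0.41  0.33 -0.22] w 0.0263 j [ 0.25  0.58 -0.35  0.64  0.    0.43]
```

Excellent; close and lift.

Emit:
arm_command --deltas '[{"delta_rot": [0,0,0],"travel": [0,0,0],"grip": 0.01},{"delta_rot": [0,0,0],"travel": [0,0,0],"grip": 0.01},{"delta_rot": [0,0,0],"travel": [0,0,0],"grip": 0.01},{"delta_rot": [0,0,0],"travel": [0,0,0],"grip": 0.01},{"delta_rot": [0,0,0],"travel": [0,-0.02,0],"grip": 0.01},{"delta_rot": [0,0,0],"travel": [0,-0.03,0],"grip": 0.01},{"delta_rot": [0,0,0],"travel": [0,-0.03,0],"grip": 0.01},{"delta_rot": [0,0,0],"travel": [0,-0.02,0],"grip": 0.01},{"delta_rot": [0,0,0],"travel": [0,0,0],"grip": 0.01},{"delta_rot": [0,0,0],"travel": [0,0,0],"grip": 0.01}]'

```text
t: 14.25
tool_pos: [0.5383, 0.2135, 0.1492]
eef_rot: [-0.543, -0.452, 0.453, 0.544]
ft_force: [-0.1, 0.3, -0.9]
gripper_width: 0.213
```

```bash
python3 -c "
from h import *
go([.4427,-.1370,.15])
for nm,t,s in [('narrow d',(173.3,213.9),(288.7,295.4))]:
  for n,b in (('top',(302.6,257.9)),('side',(324.9,200.25))):
    print(n, ray(n,b,.036)-ray(n,dict(top=t,side=s)[n],.06))"
```

```text
t 14.25 tcp [0.5383 0.2135 0.1492] go [-0.3621 -0.0004  0.0305] rot [-0.09  0.1  -0.05] f [-0.11  0.29 -0.92] w 0.0182 j [ 0.25  0.46 -0.25  0.86 -0.    0.43]
top [-0.09686101 -0.35131407 -0.024     ]
side [-0.09581486 -0.35011763 -0.024     ]
```

Emit:
arm_command --deltas '[{"delta_rot": [0,0,0],"travel": [-0.02,0,0.01],"grip": 0.01},{"delta_rot": [0,0,0],"travel": [-0.045,0,0.01],"grip": 0.01},{"delta_rot": [0,0,0],"travel": [-0.05,0,0.0105],"grip": 0.01},{"delta_rot": [0,0,0],"travel": [-0.05,0,0],"grip": 0.01},{"delta_rot": [0,0,0],"travel": [-0.05,0,0],"grip": 0.01},{"delta_rot": [0,0,0],"travel": [-0.05,0,0],"grip": 0.01},{"delta_rot": [0,0,0],"travel": [-0.05,0,0],"grip": 0.01},{"delta_rot": [0,0,0],"travel": [-0.047,0,0],"grip": 0.01},{"delta_rot": [0,0,0],"travel": [0,0.01,0],"grip": 0.01},{"delta_rot": [0,0,0],"travel": [0,0.01,0],"grip": 0.01}]'

```text
t: 15.5
tool_pos: [0.4426, -0.1362, 0.129]
eef_rot: [-0.543, -0.452, 0.452, 0.544]
ft_force: [0.2, 1.0, -0.4]
gripper_width: 0.214
```

```bash
python3 -c "
from h import *
show('side','n1',285,165,365,240,8)
show('top','n2',235,215,335,285,8)
go([.4427,-.1370,.078])"
```

```text
t 15.6 tcp [ 0.4421 -0.1351  0.1285] go [-0.0018  0.0505 -0.0011] rot [-0.22  0.18  0.08] f [-0.73 -0.65 -1.59] w 0.0183 j [-0.46  0.3  -0.58  0.7   0.   -0.28]
```

View pics/n1.png

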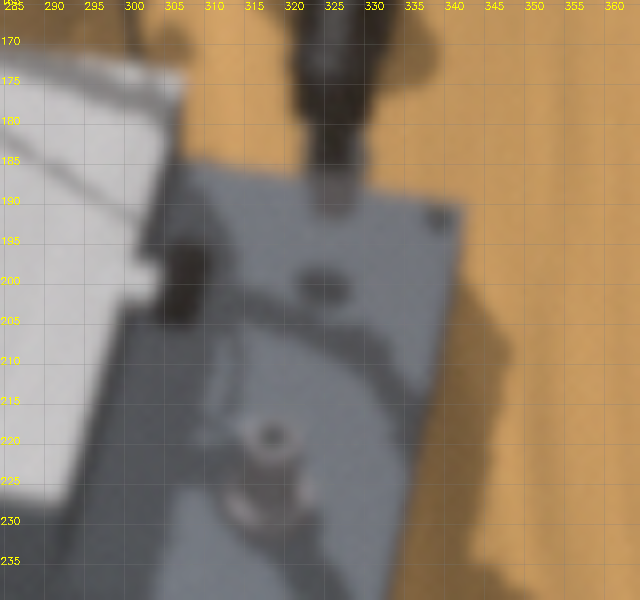

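View pics/n2.png

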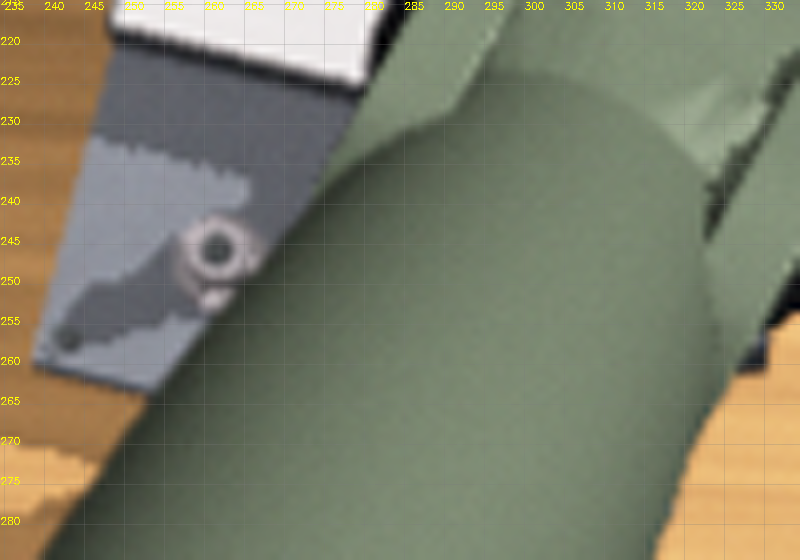

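Emit:
arm_command --deltas '[{"delta_rot": [0,0,0],"travel": [-0.001,0.01,-0.0005],"grip": 0.01},{"delta_rot": [0,0,0],"travel": [0,0.01,0],"grip": 0.01},{"delta_rot": [0,0,0],"travel": [0,0.008,0],"grip": 0.01},{"delta_rot": [0,0,0],"travel": [0,0.006,0],"grip": 0.01},{"delta_rot": [0,0,0],"travel": [0,0.002,0],"grip": 0.01},{"delta_rot": [0,0,0],"travel": [0,0,0],"grip": 0.01},{"delta_rot": [0,0,0],"travel": [0,0,0],"grip": 0.01},{"delta_rot": [0,0,0],"travel": [0,0,0],"grip": 0.01},{"delta_rot": [0,0,0],"travel": [0,0,0],"grip": 0.01},{"delta_rot": [0,0,0],"travel": [0,0,0],"grip": 0.01}]'

```text
t: 16.85
tool_pos: [0.4438, -0.1378, 0.0945]
eef_rot: [0.543, 0.452, -0.452, -0.543]
ft_force: [0.3, 0.3, -1.0]
gripper_width: 0.218
```

```bash
python3 -c "
from h import *
go([.4427,-.1370,.064])
show('side','n3',300,170,360,230,10)
go([.4427,-.1370,.064])
p=manip.state()['tool_pos']; z=p[2]-.0505
print(z,[ (zz,proj('side',[p[0],p[1],zz]).round(2)) for zz in (z,z+.022,z+.03)])
print(proj('side',[.4427,-.137,.036]))
import cv2
i=cv2.imread('pics/n3_full.png')[175:215,300:350]
i=cv2.convertScaleAbs(i,alpha=1.7,beta=-20)
cv2.imwrite('pics/n3z.png',cv2.resize(i,None,fx=14,fy=14,interpolation=cv2.INTER_CUBIC))
"
```

```text
t 16.85 tcp [ 0.4438 -0.1378  0.0945] go [0.0006 0.0305 0.0013] rot [ 0.01  0.1  -0.  ] f [ 0.31  0.33 -0.99] w 0.0186 j [-0.46  0.35 -0.62  0.61 -0.   -0.28]
t 16.9 tcp [ 0.4438 -0.1378  0.0945] go [0.0006 0.0305 0.0012] rot [ 0.   0.1 -0. ] f [-0.18  0.85 -1.75] w 0.0186 j [-0.46  0.35 -0.62  0.61 -0.   -0.28]
0.0439896533870638 [(np.float64(0.0439896533870638), array([[324.56, 197.98]])), (np.float64(0.0659896533870638), array([[325.04, 192.75]])), (np.float64(0.0739896533870638), array([[325.22, 190.82]]))]
[[324.76768511 200.06173629]]
```

View pics/n3z.png

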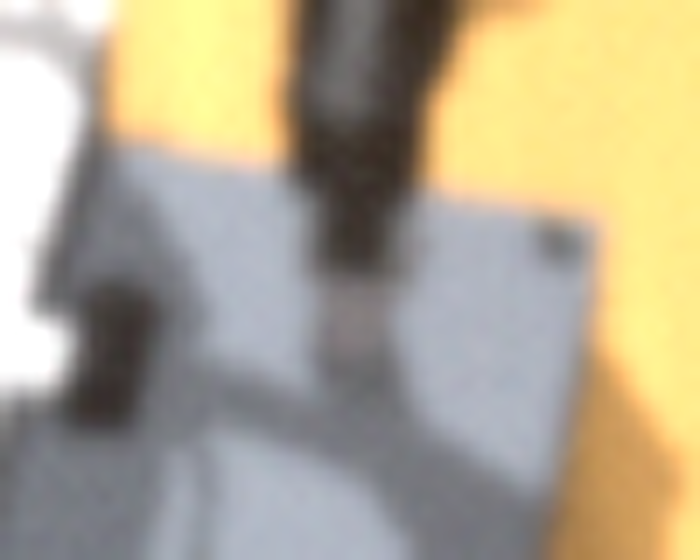

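Emit:
arm_command --deltas '[{"delta_rot": [0,0,0],"travel": [0.0006,0.004,0.0007],"grip": 0.01},{"delta_rot": [0,0,0],"travel": [0,0.004,0],"grip": 0.01},{"delta_rot": [0,0,0],"travel": [0,0.003,0],"grip": 0.01},{"delta_rot": [0,0,0],"travel": [0,0.002,0],"grip": 0.01},{"delta_rot": [0,0,0],"travel": [0,0.002,0],"grip": 0.01},{"delta_rot": [0,0,0],"travel": [0,0.002,0],"grip": 0.01},{"delta_rot": [0,0,0],"travel": [0,0,0],"grip": 0.01},{"delta_rot": [0,0,0],"travel": [0,0,0],"grip": 0.01},{"delta_rot": [0,0,0],"travel": [0,0,0],"grip": 0.01},{"delta_rot": [0,0,0],"travel": [0,0,0],"grip": 0.01}]'

```text
t: 18.15
tool_pos: [0.4433, -0.1371, 0.0775]
eef_rot: [0.543, 0.452, -0.452, -0.543]
ft_force: [-0.2, -0.4, -0.8]
gripper_width: 0.217
```

```bash
python3 -c "
from h import *
go([.4427,-.1370,.064])"
```

```text
t 18.15 tcp [ 0.4433 -0.1371  0.0775] go [0.     0.0135 0.0006] rot [ 0.01  0.1  -0.  ] f [-0.23 -0.45 -0.76] w 0.0185 j [-0.46  0.37 -0.64  0.56  0.   -0.28]
```

Emit:
arm_command --deltas '[{"delta_rot": [0,0,0],"travel": [0,0.004,0],"grip": 0.01},{"delta_rot": [0,0,0],"travel": [0,0.003,0],"grip": 0.01},{"delta_rot": [0,0,0],"travel": [0,0.003,0],"grip": 0.01},{"delta_rot": [0,0,0],"travel": [0,0.0025,0],"grip": 0.01},{"delta_rot": [0,0,0],"travel": [0,0,0],"grip": 0.01},{"delta_rot": [0,0,0],"travel": [0,0,0],"grip": 0.035},{"delta_rot": [0,0,0],"travel": [0,0,0],"grip": 0.05},{"delta_rot": [0,0,0],"travel": [0,0,0],"grip": 0.05},{"delta_rot": [0,0,0],"travel": [0,-0.02,0],"grip": 0.05},{"delta_rot": [0,0,0],"travel": [0,-0.03,0],"grip": 0.05}]'

```text
t: 19.4
tool_pos: [0.4424, -0.1367, 0.1149]
eef_rot: [-0.543, -0.452, 0.453, 0.544]
ft_force: [-0.2, 0.4, 0.7]
gripper_width: 0.585
```

Emit:
arm_command --deltas '[{"delta_rot": [0,0,0],"travel": [0,-0.03,0],"grip": 0.05},{"delta_rot": [0,0,0],"travel": [0,-0.02,0],"grip": 0.05},{"delta_rot": [0,0,0],"travel": [0.02,0,-0.015],"grip": 0.05},{"delta_rot": [0,0,0],"travel": [0.02,0,-0.015],"grip": 0.05},{"delta_rot": [0,0,0],"travel": [0.015,0,-0.015],"grip": 0.05},{"delta_rot": [0,0,0],"travel": [0,0,0],"grip": 0.05},{"delta_rot": [0,0,0],"travel": [0,0,0],"grip": 0.05},{"delta_rot": [0,0,0],"travel": [0,0,0],"grip": 0.05},{"delta_rot": [0,0,0],"travel": [0,0,0],"grip": 0.05},{"delta_rot": [0,0,0],"travel": [0,0,0],"grip": 0.05}]'

```text
t: 20.65
tool_pos: [0.4973, -0.0914, 0.165]
eef_rot: [0.544, 0.452, -0.452, -0.544]
ft_force: [0.6, 0.2, 0.1]
gripper_width: 0.585
```

```bash
cat >> h.py <<'E'
YAW=-.184
def st(x,y,z): c,s=np.cos(YAW),np.sin(YAW); return np.array([.571+c*x-s*y,-.1047+s*x+c*y,z])
def tip(a): return st(.1-.175*np.cos(a),-.126,.079+.175*np.sin(a))
E
python3 - <<'E'
from h import *
k=st(-.075,0,.083); print(k)
go([k[0],k[1],.081])
show('side','k1',285,140,365,240,6)
show('top','k2',235,215,335,285,8)
import cv2
a=cv2.imread("pics/top0.png")[170:250,315:365];b=cv2.imread("pics/side0.png")[145:175,250:325]
cv2.imwrite("pics/i1.png",cv2.resize(a,None,fx=7,fy=7,interpolation=cv2.INTER_CUBIC))
cv2.imwrite("pics/i2.png",cv2.resize(b,None,fx=10,fy=10,interpolation=cv2.INTER_CUBIC))
for an in (.3,.35,.4): print(an,proj('top',tip(an)),proj('side',tip(an)))
print(proj('top',st(.1,-.126,.079)),proj('side',st(.1,-.126,.079)))
print('dies top',proj('top',[.463,-.0287,.074]),proj('top',[.4428,-.1369,.074]),proj('side',[.463,-.0287,.074]),proj('side',[.4428,-.1369,.074]))
E
```

```text
[ 0.49726602 -0.09097774  0.083     ]
t 20.65 tcp [ 0.4973 -0.0914  0.165 ] go [0.0004 0.084  0.0001] rot [ 0.    0.07 -0.  ] f [0.6  0.23 0.05] w 0.05 j [-0.33  0.32 -0.43  0.82 -0.   -0.15]
0.3 [[336.32944227 239.87259594]] [[313.01000154 157.69157556]]
0.35 [[336.93816261 238.30676073]] [[312.20033616 155.41134831]]
0.4 [[337.58246226 236.57140685]] [[311.24298851 153.13145158]]
[[347.46796802 182.26839447]] [[258.25465456 162.11640693]]
dies top [[261.79978874 246.45101209]] [[302.89988899 256.34016109]] [[318.86970206 218.77136518]] [[325.57028588 191.05400523]]
```

View pics/k1.png

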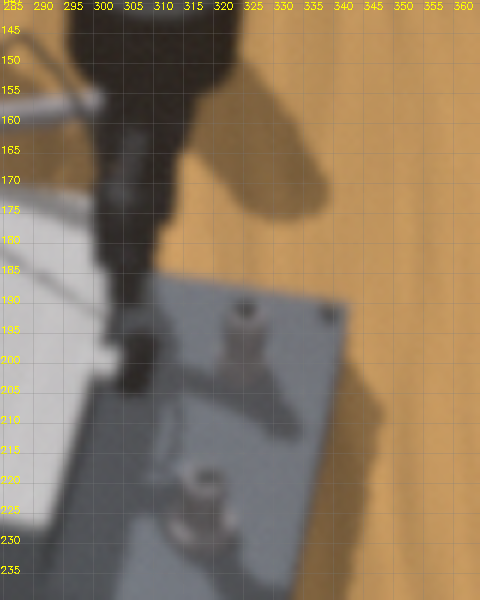

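View pics/k2.png

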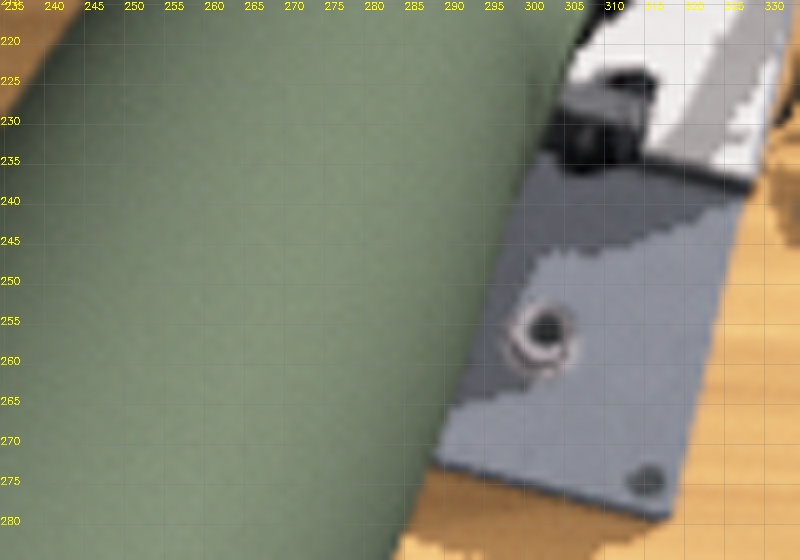

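View pics/i1.png

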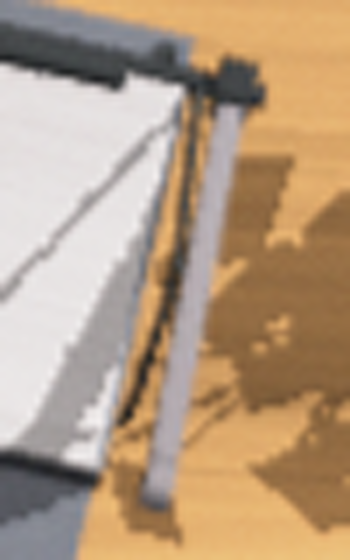

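View pics/i2.png

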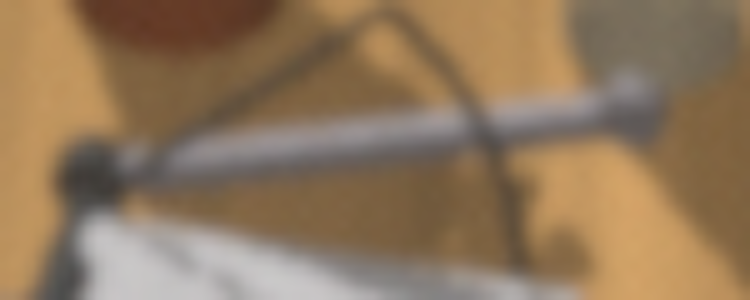

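Emit:
arm_command --deltas '[{"delta_rot": [0,0,0],"travel": [0.0004,0.02,0],"grip": 0.05},{"delta_rot": [0,0,0],"travel": [0,0.025,0],"grip": 0.05},{"delta_rot": [0,0,0],"travel": [0,0.02,0],"grip": 0.05},{"delta_rot": [0,0,0],"travel": [0,0.012,0],"grip": 0.05},{"delta_rot": [0,0,0],"travel": [0,0.006,0],"grip": 0.05},{"delta_rot": [0,0,0],"travel": [0,0,0],"grip": 0.05},{"delta_rot": [0,0,0],"travel": [0,0,0],"grip": 0.05},{"delta_rot": [0,0,0],"travel": [0,0,0],"grip": 0.04},{"delta_rot": [0,0,0],"travel": [0,0,0],"grip": 0.036},{"delta_rot": [0,0,0],"travel": [0,0,0],"grip": 0.036}]'

```text
t: 22.0
tool_pos: [0.4976, -0.0908, 0.0821]
eef_rot: [0.544, 0.452, -0.452, -0.543]
ft_force: [-0.5, 0.5, -0.5]
gripper_width: 0.423
```

```bash
python3 -c "
from h import *
go([.4973,-.091,.081])"
```

```text
t 22.0 tcp [ 0.4976 -0.0908  0.0821] go [-0.0003  0.0011  0.0003] rot [ 0.02  0.1  -0.  ] f [-0.46  0.5  -0.45] w 0.0361 j [-0.33  0.43 -0.53  0.62 -0.   -0.14]
```

Emit:
arm_command --deltas '[{"delta_rot": [0,0,0],"travel": [0,0.001,0],"grip": 0.03},{"delta_rot": [0,0,0],"travel": [0,0,0],"grip": 0.02},{"delta_rot": [0,0,0],"travel": [0,0,0],"grip": 0.02},{"delta_rot": [0,0,0],"travel": [0,0,0],"grip": 0.02},{"delta_rot": [0,0,0],"travel": [0,0,0],"grip": 0.02},{"delta_rot": [0,0,0],"travel": [0,-0.004,-0.0002],"grip": 0.02},{"delta_rot": [0,0,0],"travel": [0,-0.006,-0.0005],"grip": 0.02},{"delta_rot": [0,0,0],"travel": [0,-0.006,-0.0005],"grip": 0.02},{"delta_rot": [0,0,0],"travel": [0,-0.004,-0.0008],"grip": 0.02},{"delta_rot": [0,0,0],"travel": [0,0,0],"grip": 0.02}]' --force 50

```text
t: 23.25
tool_pos: [0.499, -0.0932, 0.1006]
eef_rot: [0.545, 0.45, -0.454, -0.543]
ft_force: [-0.2, -7.6, -5.2]
gripper_width: 0.341
```

```bash
python3 -c "
from h import *
show('side','k3',235,140,345,240,6)
p=st(-.0627,0,.1416)
go(p)"
```

```text
t 23.3 tcp [ 0.4989 -0.0932  0.1005] go [ 0.0017 -0.0411 -0.0102] rot [-0.05  0.02 -0.28] f [-0.11 -7.62 -6.13] w 0.0288 j [-0.33  0.4  -0.5   0.66 -0.01 -0.14]
```

View pics/k3.png

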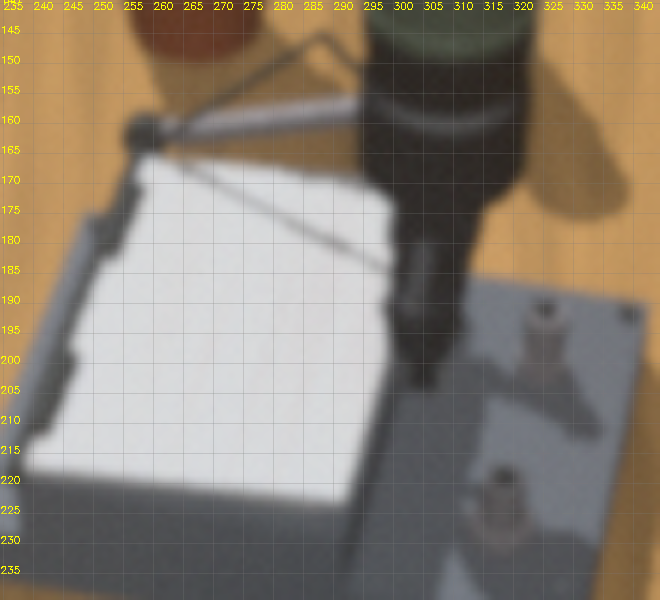

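Emit:
arm_command --deltas '[{"delta_rot": [0,0,0],"travel": [-0.0015,-0.004,-0.0006],"grip": 0.02},{"delta_rot": [0,0,0],"travel": [0,-0.006,-0.0012],"grip": 0.02},{"delta_rot": [0,0,0],"travel": [0,-0.007,-0.0015],"grip": 0.02},{"delta_rot": [0,0,0],"travel": [0,-0.007,-0.0018],"grip": 0.02},{"delta_rot": [0,0,0],"travel": [0,-0.007,-0.002],"grip": 0.02},{"delta_rot": [0,0,0],"travel": [0,-0.006,-0.002],"grip": 0.02},{"delta_rot": [0,0,0],"travel": [0,-0.004,-0.0011],"grip": 0.02},{"delta_rot": [0,0,0],"travel": [0,0,0],"grip": 0.02},{"delta_rot": [0,0,0],"travel": [0,0,0],"grip": 0.02},{"delta_rot": [0,0,0],"travel": [0,0,0],"grip": 0.02}]'

```text
t: 24.55
tool_pos: [0.5096, -0.0952, 0.1422]
eef_rot: [0.544, 0.452, -0.453, -0.543]
ft_force: [2.1, -6.1, -7.6]
gripper_width: 0.339
```

```bash
python3 -c "
from h import *
show('side','k4',235,130,345,230,7)
show('top','k5',240,160,350,265,5)
p=st(-.0627,0,.1416)
go(p)"
```

```text
t 24.65 tcp [ 0.5096 -0.0953  0.1422] go [0.0019 0.0006 0.0006] rot [ 0.05  0.08 -0.1 ] f [ 1.78 -5.29 -7.67] w 0.0287 j [-0.33  0.37 -0.43  0.77 -0.   -0.14]
```

View pics/k4.png

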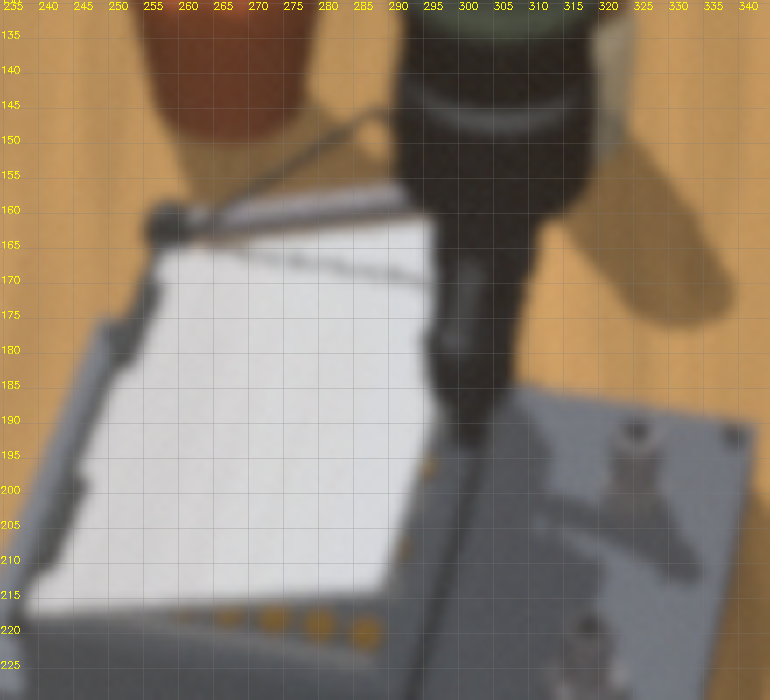

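View pics/k5.png

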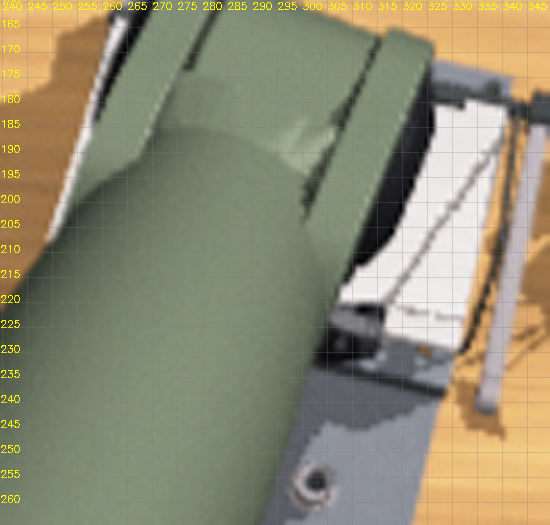

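```bash
python3 -c "
from h import *
for a in (.25,.3,.35,.4,.45):
  # top face +3mm above hinge line plane
  def P(y,h): return st(.1-.155*np.cos(a)-h*np.sin(a)*-1*-1, y, .079+.155*np.sin(a)+h*np.cos(a))
  print(a,proj('side',P(.107,.003)).round(1),proj('side',P(-.107,.003)).round(1),proj('top',P(-.107,.003)).round(1))
f=lambda v:np.concatenate([proj('top',tip(v[0]))[0]-(337.4,237.8),proj('side',tip(v[0]))[0]-(312.5,155.3)])
print(least_squares(f,[.35]).x)
import cv2
i=cv2.imread('pics/k4_full.png')[150:225,235:315]
cv2.imwrite('pics/k4z.png',cv2.resize(cv2.convertScaleAbs(i,alpha=1.4,beta=-20),None,fx=8,fy=8,interpolation=cv2.INTER_CUBIC))
i=cv2.imread('pics/k5_full.png')[215:240,295:345]
cv2.imwrite('pics/k5z.png',cv2.resize(i,None,fx=14,fy=14,interpolation=cv2.INTER_CUBIC))
"
```

```text
0.25 [[290.6 217.1]] [[306.2 163.8]] [[329.9 232.5]]
0.3 [[289.9 215.1]] [[305.6 161.8]] [[330.3 231.3]]
0.35 [[289.1 213.1]] [[304.9 159.8]] [[330.8 230. ]]
0.4 [[288.1 211.1]] [[304.1 157.8]] [[331.4 228.4]]
0.45 [[287.  209.1]] [[303.1 155.8]] [[331.9 226.8]]
[0.35611159]
```

View pics/k4z.png

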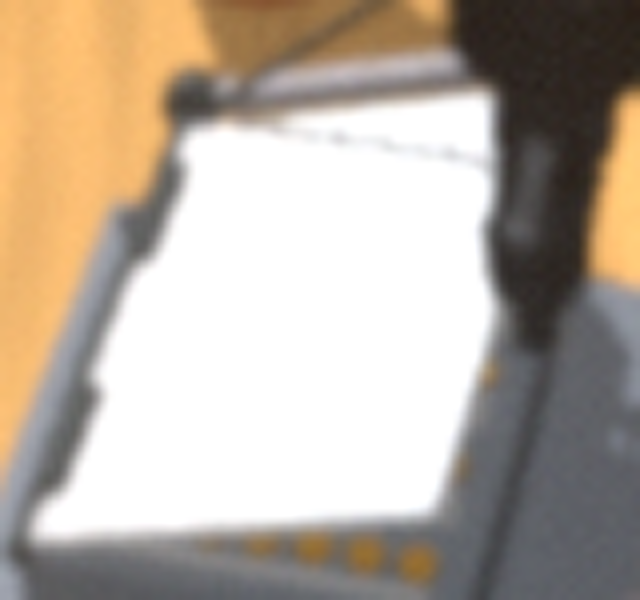

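View pics/k5z.png

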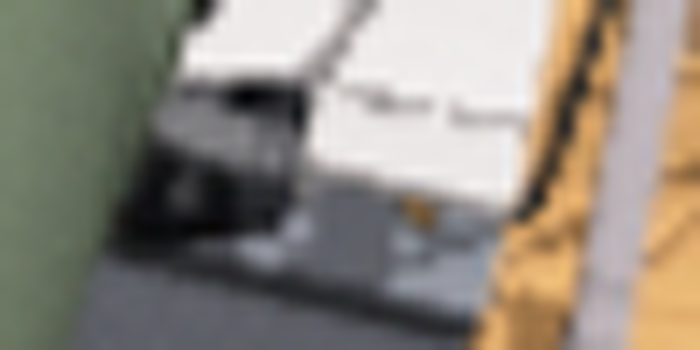

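Emit:
arm_command --deltas '[{"delta_rot": [0,0,0],"travel": [0,-0.001,0],"grip": 0.02},{"delta_rot": [0,0,0],"travel": [0,0,0],"grip": 0.02},{"delta_rot": [0,0,0],"travel": [0,0,0],"grip": 0.02},{"delta_rot": [0,0,0],"travel": [0,0,0],"grip": 0.02},{"delta_rot": [0,0,0],"travel": [0,0,0],"grip": 0.02},{"delta_rot": [0,0,0],"travel": [0,0,0],"grip": 0.02},{"delta_rot": [0,0,0],"travel": [0,0,0],"grip": 0.02},{"delta_rot": [0,0,0],"travel": [0,0,0],"grip": 0.02},{"delta_rot": [0,0,0],"travel": [0,0,0],"grip": 0.02},{"delta_rot": [0,0,0],"travel": [0,0,0],"grip": 0.02}]'

```text
t: 25.9
tool_pos: [0.51, -0.0953, 0.1432]
eef_rot: [0.544, 0.452, -0.452, -0.543]
ft_force: [3.6, -6.2, -9.3]
gripper_width: 0.337
```

```bash
python3 -c "
from h import *
go(st(-.0627,0,.1416)); show('side','end',235,130,345,230,6,False)"
```

```text
t 25.9 tcp [ 0.51   -0.0953  0.1432] go [0.002  0.0016 0.001 ] rot [ 0.09  0.08 -0.1 ] f [ 3.62 -6.24 -9.26] w 0.0288 j [-0.33  0.37 -0.43  0.78 -0.   -0.14]
```

View pics/end.png

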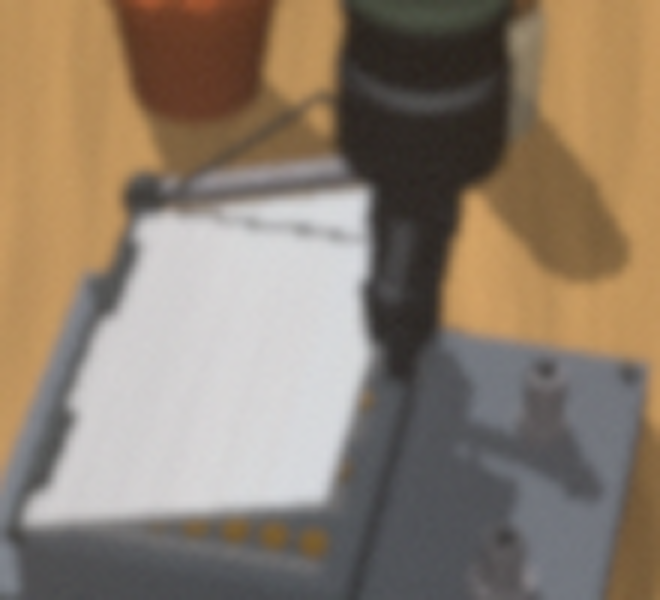

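The picture shows the cover held at the index arm's slope and both dies still seated, so I'm handing in.

```bash
python3 -c "
from station import manip
print(manip.job_done())"
```

```text
the job is handed in; nothing more can be done
None
```

I handed the job in at about 26 s. Both steel dies are in their own bores and let go, and the fingers are still holding the cover at the index arm's angle. The hand-in reported no verdict, so everything below comes from my own measurements.

- **Dies:** I used the two steel dies and left the pink look-alikes alone. After release, both die tops appeared in the side camera within about 1 pixel (about 2.5 mm) of where a fully seated die should be, and both looked upright. I felt no resistance while lowering either one.
- **Cover angle:** From the tip position in both cameras I put the index arm at about 0.356 rad. The cover came out at about 0.345 rad from its near front corner before a last 1 mm raise. From the gripper height it is about 0.365 rad after it. These differ by about 0.02 rad, well inside the 0.08 rad allowed.
- **Hold:** The grip is set to 50 N. The wrist reads about 9 N downward and about 6 N sideways. The sideways part is probably a 1–2 mm offset in my estimate of the knob's position, and I left it uncorrected.
- **Index arm and bystanders:** The arm never touched the index arm, jar, marker or plant as far as I could see. I did not re-measure where they stand at the end.

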